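# Purge the analyser's sample cell with the dead-man handle

## Task

Start the purge on the keypad: with the purge handle at rest, press the green, then the yellow, then the blue key, one at a time, each fully down for a moment and let up again; never press the red stop key. Then push the orange pad of the sprung purge handle down until the gauge needle stands in the green band, never letting it run into the red, hold it there for at least three seconds, and finish with the robot still pressing the pad in the green band. Leave the wash bottle, the jar and the tweezers where they are.

Things in the scene. Friction and masses are not known exactly. Their poses are not given: they have to be found in the camera images.
- keypad: Dark square keypad box, 150 x 150 mm and 45 mm high, fixed to the bench, carrying four coloured push keys in a 2 x 2 pattern 64 mm apart (centre to centre along each side); which colour is in which place varies. Origin at the centre of its underside, z up, sides along its x and y.
- key_green_top (a point): Centre of the top face of the green key, a round spring push key 28 mm in diameter; each key stands in a black collar 44 mm wide and 12 mm high on the keypad, and its top is 67 mm above the bench when up.
- key_green (a joint): Travel of the green key in m: 0 up, 0.006 fully down (vertical, downward). The spring takes about 1.2 N to start and 4 N to bottom out; it comes back up by itself.
- key_yellow_top (a point): Centre of the top face of the yellow key, a round spring push key 28 mm in diameter; each key stands in a black collar 44 mm wide and 12 mm high on the keypad, and its top is 67 mm above the bench when up.
- key_yellow (a joint): Travel of the yellow key in m: 0 up, 0.006 fully down (vertical, downward). The spring takes about 1.2 N to start and 4 N to bottom out; it comes back up by itself.
- key_blue_top (a point): Centre of the top face of the blue key, a round spring push key 28 mm in diameter; each key stands in a black collar 44 mm wide and 12 mm high on the keypad, and its top is 67 mm above the bench when up.
- key_blue (a joint): Travel of the blue key in m: 0 up, 0.006 fully down (vertical, downward). The spring takes about 1.2 N to start and 4 N to bottom out; it comes back up by itself.
- key_red_top (a point): Centre of the top face of the red key, a round spring push key 28 mm in diameter (the stop key, not to be pressed); each key stands in a black collar 44 mm wide and 12 mm high on the keypad, and its top is 67 mm above the bench when up.
- key_red (a joint): Travel of the red key in m: 0 up, 0.006 fully down (vertical, downward). The spring takes about 1.2 N to start and 4 N to bottom out; it comes back up by itself.
- purge_unit: Purge unit fixed to the bench: dark base plate 330 x 130 mm, 8 mm thick, with a beige housing 150 x 130 mm, 70 mm high, on its far (+x) end, a round flow gauge on top of the housing (top of the gauge 86 mm above the bench) and a steel handle bar that sticks out from the housing over the base plate towards its own -x, ending in an orange pad. Origin at the centre of the underside of the base plate, z up, x along the plate from pad to gauge.
- purge_handle: The sprung handle: a steel bar 22 mm wide and 10 mm thick, 150 mm long from the hinge, with an orange press pad, 56 x 56 mm and 14 mm thick, on its free end; push down on the pad. Origin in the middle of the hinge axis; -x runs along the bar from hinge to pad, z is normal to the pad; the pad's top centre is at x = -132 mm, z = 19 mm.
- pad_top (a point): Centre of the top face of the orange pad, where to push. At rest the pad stands raised, its top face about 145 mm above the bench and sloping 0.33 rad down towards the hinge; with the handle pushed to 0.33 rad the pad is level, with its top 104 mm above the bench and its centre 132 mm horizontally from the hinge.
- handle_hinge (a point): Middle of the hinge axis of the handle (level, along the unit's y), 85 mm above the bench.
- handle_angle (a joint): Angle of the sprung dead-man handle in rad: 0 at rest (raised), growing as the pad is pushed down, stop at 0.60. Green band of the gauge: 0.27 to 0.39 (middle 0.33); the red zone begins at 0.48. Pushing straight down on the pad takes about 2 N to start, about 7.5 N in the middle of the green band and 10 N at the red zone; it springs back to 0 by itself when let go.
- gauge_centre (a point): Centre of the face of the round flow gauge (white face, 114 mm in diameter, facing up). A black needle turns clockwise, seen from above, by 4 times the handle angle. At rest the needle points 2.77 rad anticlockwise from the unit's +x (that is, nearly towards the pad). A green arc marks the green band (needle turned by 1.08 to 1.56 rad), a red arc the red zone (1.92 rad and beyond).
- wash_bottle: Bystander: white squeeze bottle with yellow cap and bent spout, 64 mm in diameter, 190 mm high, standing loose. Origin at the centre of its underside.
- sample_jar: Bystander: amber glass jar with white cap and paper label, 52 mm in diameter, 75 mm high, standing loose. Origin at the centre of its underside.
- tweezers: Bystander: steel tweezers lying flat, 126 mm long along their x, 18 mm wide, 8 mm high, loose. Origin near the middle, at the underside.

How it is judged:
By the outcome, as a careful person would: the job done as asked, in the order asked, and still so for the second after the job is handed in, while the arm keeps its last pose, push and grip.
It also fails if it takes over 64 s, if anything falls off the work surface, if the arm or the gripper's body presses on something with over 40 N, if the wrist force passes 120 N, or if a joint passes its speed limit or range.

## Robot

A 6-joint arm with a two-finger parallel gripper is mounted at the origin on the work surface. World frame = base frame: x ahead of the robot, y to its left, z up, the work surface at z = 0. Lengths are in m, angles in rad, forces in N, time in s.
With the tool pointing down it reaches from about 0.375 to 0.975 m from the base axis. Payload 3.8 kg.
Tool frame: the origin (TCP) lies on the centre line of the jaws, within the pads' length; the fingertips stand 14 mm ahead of it and the grasp point (between the pads) lies 5 mm behind it; z points along the fingers, y is the line along which they close (so a half turn about z gives the same grasp; the last joint's range is limited). The gripper opens to 88 mm and grips with 3 to 60 N. Pads are 18 mm wide; open, the fingers measure 123 mm over their backs; the gripper's body (75 mm by 187 mm) begins 45 mm behind the grasp point.
Start: joints at [-1.222, 0.264, 1.604, -0, 1.274, -0.037], TCP at [0.254, -0.625, 0.253] pointing down, gripper open.
Joint ranges: [-2.63, 2.63], [-0.94, 2.18], [0.31, 2.57], [-1.31, 4.45], [0, 2.66], [-2.55, 2.55]. Speed limits (rad/s): [2.57, 2.57, 3.14, 3.14, 3.14, 3.14].

## Interface

Orientations are given as a rotation vector (axis times angle).
In Python, from workcell import robot gives the robot as it stands.
- The arm moves only by the shell command python3 -m inch 'ROWS'. ROWS is JSON, a list of rows, each a list of 7 numbers: the shift along the tool's x, y, z in m, then the turn, a rotation vector about the tool's x, y, z in rad, then the opening, from -1 (shut) to 1 (fully open). In form: [[x, y, z, wx, wy, wz, grip], ...]. A call has 1 to 20 rows; each row is the pose to reach, as a shift and turn from the pose commanded when the call began, along the tool's axes at that moment; what a row does not reach only later rows make up. A row lasts 1/8 s, in which the tool goes at most 62.5 mm and 10.7 degrees, less where a joint would pass 70% of its speed; a pose out of reach is approached as far as the arm can. A call with a gripper value outside its range is refused whole. The fingers move at their own pace and stop on an object; the grip force is fixed at half the most. Time passes only in rows, so rows that repeat a pose let the fingers close. It gives the time, the measured TCP pose, the force, the opening and the grip force at its end, in the units of the state.
- robot.sense(): the state, without advancing time (a new reading comes with each control period).
- robot.get_image(name): name is "scene" or "top" or "wrist"; returns (picture, depth): 480x640x3 uint8, blue, green, red; 480x640 float32, m along the optical axis (not along the pixel's ray), 0 where there is no reading.
- robot.get_calibration(name): a dict with "vfov" (degrees; the focal length in pixels is half the picture's height over the tangent of half this angle, whatever the lens; pixels are square), "cx", "cy" (the principal point, pixels), "xyz" and "attitude" of the camera in the world. Camera axes: x right, y down, z forward; pixel columns grow to the right and rows downward; lengths in m; the calibration is good to about 2 mm. A picture is of the moment at which its call begins: read the wrist's pose just before it. get_calibration takes no time and is no camera call; for the wrist camera it gives the pose at the moment of the call.
- robot.job_done(): hands the job in; it is judged then, once.
Trained networks look in the newest picture that a camera, given by its name, has taken for a name from the list of things; names that differ only in an ending like _2 or _b are one class to them, and where a whole thing is asked for, a point or a joint stands for the part that bears it (a point fixed in the world has none). Each returns a list of dicts, best first, with "score" (0 to 1); they miss things now and then, are a little off and sometimes report something else, mostly with a low value. They report only what shows in the picture. A call takes as long as a camera call.
- robot.search_frame(camera, label): "centre" ([column, row] in pixels, amid what is visible of it).
- robot.cut_out(camera, label): "mask" (480x640 bool, what is visible of it) and "centre" ([column, row] in pixels, amid what is visible of it).
The state is a dict: "clock": time; "joint_pos": joint angles; "joint_velocities": joint speeds; "joint_efforts": joint torques, N m; "tcp_pos": TCP position; "tcp_rot": TCP orientation; "force": force on the tool from outside, world axes, zero at the start; "torque": the same for the moment, N m; "grip_width": finger opening in m; "finger_force": force on a finger pad.
Only numpy, scipy, OpenCV 4.12 (cv2) and the standard library are available. Lean on these libraries where they do the work, as an engineer would, in place of code of your own. Each camera call takes 0.05 s, during which the arm holds its last target. There are 200 camera calls.

## Working session

There is one attempt and no reset: what is moved stays moved. The work goes in short steps, Python scripts to look and compute and a shell command to move; the robot and the scene stay as the last step left them, time stands still between calls to the robot, and variables do not carry over. Pictures are saved under pics/ and viewed, at most 10 in all, crops included, and the job is handed in when it is done.

```bash
mkdir -p pics; ls
cat > h.py <<'E'
import numpy as np, cv2
from scipy.spatial.transform import Rotation as R
from workcell import robot
def cal(n):
    c=robot.get_calibration(n); return c
def rot(c):
    a=np.array(c["attitude"],float)
    return a if a.shape==(3,3) else R.from_rotvec(a).as_matrix()
def ray(c,uv):
    f=240/np.tan(np.radians(c["vfov"])/2)
    return rot(c)@np.array([(uv[0]-c["cx"])/f,(uv[1]-c["cy"])/f,1])
def atz(c,uv,z):
    d=ray(c,uv); o=np.array(c["xyz"]); return o+d*(z-o[2])/d[2]
def atd(c,uv,depth): return np.array(c["xyz"])+ray(c,uv)*depth
E
python3 - <<'E'
from h import *
print(robot.sense())
c=cal("top");print(c);print(cal("scene"))
im,d=robot.get_image("top");cv2.imwrite("pics/top.png",im)
for n,z in [("key_green_top",.067),("key_yellow_top",.067),("key_blue_top",.067),("key_red_top",.067),("pad_top",.145),("gauge_centre",.086),("keypad",.05),("wash_bottle",.19),("sample_jar",.075),("tweezers",.008)]:
    for r in robot.search_frame("top",n)[:2]:
        u,v=r["centre"]; dd=d[int(v),int(u)]
        print(n,round(r["score"],2),np.round([u,v]),atz(c,(u,v),z).round(3),atd(c,(u,v),dd).round(3))
E
```

```text
pics
{'clock': 0.0, 'joint_pos': array([-1.22189602e+00,  2.64749225e-01,  1.60538975e+00,  4.95598797e-06,
        1.27370222e+00, -3.69222751e-02]), 'joint_velocities': array([ 0.00091067,  0.00155134,  0.00042933,  0.00151831, -0.0013775 ,
        0.00108513]), 'joint_efforts': array([ 2.16456800e-03, -5.02099907e+01, -3.56875241e+01,  7.28450250e-02,
        2.93513155e-02, -1.59529609e-04]), 'tcp_pos': array([ 0.25376616, -0.62473568,  0.25138212]), 'tcp_rot': array([-3.08113654e+00, -6.01868451e-01,  5.40987017e-04]), 'force': array([-0.20191693,  0.32557125,  0.63846841]), 'torque': array([-0.05639233,  0.0015889 ,  0.01244762]), 'finger_force': 0.0, 'grip_width': 0.08779071696476953}
{'vfov': 54.30347121988213, 'cx': 310.4023533776439, 'cy': 244.61904290942783, 'xyz': array([ 0.51063038, -0.00592413,  1.3730071 ]), 'attitude': array([-2.20723351,  2.19350176, -0.06514398])}
{'vfov': 47.939873942466214, 'cx': 319.5235659319756, 'cy': 246.03298164610987, 'xyz': array([1.14402998, 0.63355132, 0.94871167]), 'attitude': array([-0.95486336, -2.49162583,  1.03593923])}
key_green_top 0.65 [210. 230.] [0.616 0.263 0.067] [0.616 0.262 0.068]
key_yellow_top 0.57 [232. 223.] [0.636 0.202 0.067] [0.637 0.203 0.059]
key_red_top 0.5 [243. 245.] [0.573 0.171 0.067] [0.573 0.171 0.069]
pad_top 0.7 [393. 256.] [ 0.543 -0.233  0.145] [ 0.543 -0.235  0.135]
gauge_centre 0.71 [388. 230.] [ 0.618 -0.231  0.086] [ 0.618 -0.23   0.088]
gauge_centre 0.61 [209. 228.] [0.618 0.262 0.086] [0.62  0.266 0.066]
keypad 0.65 [229. 236.] [0.601 0.214 0.05 ] [0.602 0.215 0.044]
wash_bottle 0.85 [471. 221.] [ 0.634 -0.424  0.19 ] [ 0.641 -0.449  0.119]
wash_bottle 0.36 [388. 227.] [ 0.617 -0.215  0.19 ] [ 0.625 -0.231  0.094]
sample_jar 0.65 [136. 220.] [0.64  0.468 0.075] [0.64  0.468 0.075]
tweezers 0.62 [304. 314.] [ 0.377 -0.001  0.008] [ 0.377 -0.001  0.005]
```

Run:
```python
import cv2
im=cv2.imread("pics/top.png")
cv2.imwrite("pics/topc.png",cv2.resize(im[180:340,110:510],None,fx=2,fy=2,interpolation=cv2.INTER_CUBIC))
```

```text
(no output)
```

View pics/topc.png

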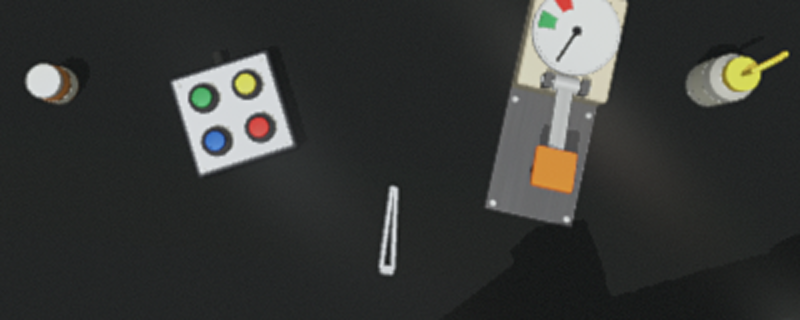

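The white-topped keypad has green at (210,228), yellow at (232,222), red at (240,243) and blue at (217,250). The pad is at about (387,264), the gauge at (398,195) and the hinge near (393,222). The bottle, jar and tweezers are all clear of the path. The network's pad point was off the pad, so I'll segment by colour instead.

```bash
cat >> h.py <<'E'
H=dict(green=(40,85),yellow=(22,36),blue=(98,125),red=(0,8),orange=(9,20))
def blob(im,col,near=None,rad=14,smin=110):
    hsv=cv2.cvtColor(im,cv2.COLOR_BGR2HSV);a,b=H[col]
    m=((hsv[...,0]>=a)&(hsv[...,0]<=b)&(hsv[...,1]>smin)&(hsv[...,2]>60)).astype(np.uint8)
    if near is not None:
        k=np.zeros_like(m);cv2.circle(k,tuple(int(x) for x in near),rad,1,-1);m&=k
    n,l,s,c=cv2.connectedComponentsWithStats(m)
    i=1+np.argmax(s[1:,4]);return c[i],s[i,4]
def togo(s,p,yaw=None):  # shift in tool frame from the state to put TCP at p
    T=R.from_rotvec(s["tcp_rot"]); return T.inv().apply(np.array(p)-s["tcp_pos"])
E
python3 - <<'E'
from h import *
im=cv2.imread("pics/top.png");c=cal("top");s=robot.sense()
K={}
for n,uv in dict(green=(210,228),yellow=(232,222),red=(240,243),blue=(217,250),orange=(387,264)).items():
    p,a=blob(im,n,uv,9 if n!="orange" else 22); K[n]=atz(c,p,.067 if n!="orange" else .145)
    print(n,p.round(1),a,K[n].round(4),"togo(z=.16):",togo(s,[*K[n][:2],.16]).round(3))
for a,b in ["green yellow".split(),"yellow red".split(),"red blue".split(),"blue green".split()]: 
    v=(K[b]-K[a]);print(a,b,np.linalg.norm(v).round(4),np.degrees(np.arctan2(v[1],v[0])).round(1))
print("gauge",atz(c,(398,195.5),.086),"hinge",atz(c,(393,222),.085))
print(R.from_rotvec(s["tcp_rot"]).as_matrix().round(3), s["tcp_pos"])
E
```

```text
green [210.5 228.2] 82 [0.6203 0.262  0.067 ] togo(z=.16): [ 0.673 -0.684  0.093]
yellow [232.3 221.5] 91 [0.6396 0.2013 0.067 ] togo(z=.16): [ 0.668 -0.621  0.093]
red [239.1 243.2] 88 [0.5788 0.1816 0.067 ] togo(z=.16): [ 0.605 -0.625  0.093]
blue [217.1 250. ] 91 [0.5596 0.2425 0.067 ] togo(z=.16): [ 0.61  -0.689  0.093]
orange [386.6 264.3] 449 [ 0.5219 -0.2171  0.145 ] togo(z=.16): [ 0.402 -0.277  0.093]
green yellow 0.0637 -72.3
yellow red 0.0639 -162.1
red blue 0.0638 107.6
blue green 0.0638 17.8
gauge [ 0.71326551 -0.25944967  0.086     ] hinge [ 0.63950464 -0.24553637  0.085     ]
[[ 0.926  0.376  0.   ]
 [ 0.376 -0.926  0.   ]
 [ 0.     0.    -1.   ]] [ 0.2540099  -0.62538787  0.25270335]
```

```bash
python3 -m inch '[[0.673,-0.684,0,0,0,0,-1],[0.673,-0.684,0,0,0,0,-1],[0.673,-0.684,0,0,0,0,-1],[0.673,-0.684,0,0,0,0,-1],[0.673,-0.684,0,0,0,0,-1],[0.673,-0.684,0,0,0,0,-1],[0.673,-0.684,0,0,0,0,-1],[0.673,-0.684,0,0,0,0,-1],[0.673,-0.684,0,0,0,0,-1],[0.673,-0.684,0,0,0,0,-1],[0.673,-0.684,0,0,0,0,-1],[0.673,-0.684,0,0,0,0,-1],[0.673,-0.684,0,0,0,0,-1],[0.673,-0.684,0,0,0,0,-1],[0.673,-0.684,0,0,0,0,-1],[0.673,-0.684,0,0,0,0,-1],[0.673,-0.684,0.05,0,0,0,-1],[0.673,-0.684,0.1,0,0,0,-1],[0.673,-0.684,0.1,0,0,0,-1],[0.673,-0.684,0.1,0,0,0,-1]]'
python3 - <<'E'
from h import *
s=robot.sense();c=cal("wrist");im,d=robot.get_image("wrist");cv2.imwrite("pics/w1.png",im)
print(s["clock"],s["tcp_pos"],s["force"],s["grip_width"],c)
for n in ["green","yellow","blue","red"]:
    try: p,a=blob(im,n);print(n,p.round(),a,atz(c,p,.067).round(4))
    except Exception as e: print(n,e)
E
```

```text
clock: 3.05
tcp_pos: [0.621, 0.2613, 0.1545]
tcp_rot: [-3.083, -0.601, -0.003]
force: [0.0, -0.7, -0.0]
grip_width: 0.0002
finger_force: 0.0
3.05 [0.62102338 0.26130524 0.15446297] [ 0.01516365 -0.6838381  -0.01970893] 0.0001793268496683255 {'vfov': 70.19845682491183, 'cx': 319.4177483846074, 'cy': 240.26585487291118, 'xyz': array([0.6942274 , 0.29078636, 0.28599243]), 'attitude': array([ 2.38570849, -1.60600296, -0.25012232])}
green [320. 250.] 1287 [0.6231 0.2618 0.067 ]
yellow [411. 256.] 1358 [0.6424 0.2026 0.067 ]
blue [320. 330.] 72 [0.5652 0.2385 0.067 ]
red [398. 317.] 13 [0.5968 0.1897 0.067 ]
```

View pics/w1.png

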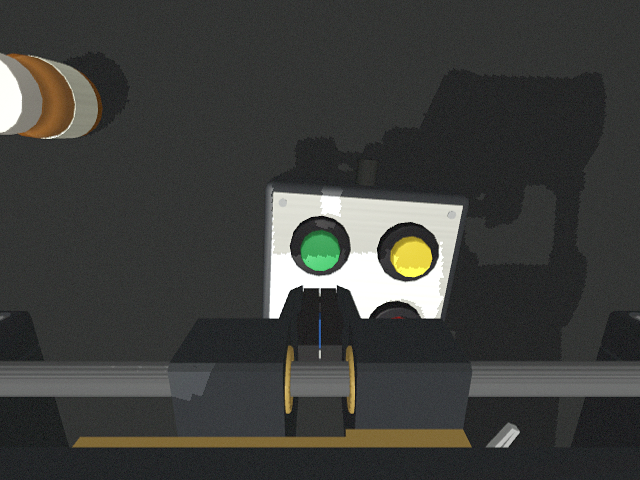

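The closed fingertips are above the green key, which shows at (320,250); yellow is at (411,256). The wrist view agrees with the top view to within 3 mm, so I'll press green.

```bash
python3 -m inch '[[0,0,0.05,0,0,0,-1],[0,0,0.068,0,0,0,-1],[0,0,0.074,0,0,0,-1],[0,0,0.079,0,0,0,-1],[0,0,0.080,0,0,0,-1],[0,0,0.080,0,0,0,-1],[0,0,0.080,0,0,0,-1]]'
```

```text
clock: 3.98
tcp_pos: [0.6211, 0.2618, 0.0755]
tcp_rot: [-3.083, -0.602, -0.003]
force: [-3.1, -1.9, 5.6]
grip_width: 0.0004
finger_force: 3.2
```

```bash
python3 -m inch '[[0,0,0.0015,0,0,0,-1],[0,0,0.0025,0,0,0,-1],[0,0,0.0025,0,0,0,-1],[0,0,0.0025,0,0,0,-1]]'
```

```text
clock: 4.47
tcp_pos: [0.6211, 0.2619, 0.0752]
tcp_rot: [-3.083, -0.602, -0.003]
force: [-7.8, -4.3, 17.5]
grip_width: 0.0005
finger_force: 8.5
```

Green has bottomed out (17.5 N). Next I'll release it and press yellow, which is −5 mm in tool x and +63.5 mm in tool y.

```bash
python3 -m inch '[[0,0,-0.02,0,0,0,-1],[0,0,-0.045,0,0,0,-1],[-0.005,0.04,-0.045,0,0,0,-1],[-0.005,0.0635,-0.045,0,0,0,-1],[-0.005,0.0635,-0.045,0,0,0,-1],[-0.005,0.0635,-0.045,0,0,0,-1]]'; python3 -m inch '[[0,0,0.025,0,0,0,-1],[0,0,0.037,0,0,0,-1],[0,0,0.041,0,0,0,-1],[0,0,0.0435,0,0,0,-1],[0,0,0.0435,0,0,0,-1],[0,0,0.0435,0,0,0,-1],[0,0,0.0435,0,0,0,-1]]'
```

```text
clock: 5.22
tcp_pos: [0.6392, 0.2012, 0.1149]
tcp_rot: [-3.083, -0.601, 0.001]
force: [-0.7, 0.2, 0.1]
grip_width: 0.0001
finger_force: 0.0
clock: 6.1
tcp_pos: [0.6384, 0.2017, 0.0752]
tcp_rot: [-3.083, -0.603, 0.003]
force: [-10.1, -3.0, 18.7]
grip_width: 0.0007
finger_force: 9.5
```

```bash
python3 -m inch '[[0,0,-0.02,0,0,0,-1],[0,0,-0.045,0,0,0,-1],[-0.03,-0.035,-0.045,0,0,0,-1],[-0.0585,-0.068,-0.045,0,0,0,-1],[-0.0585,-0.068,-0.045,0,0,0,-1],[-0.0585,-0.068,-0.045,0,0,0,-1]]'; python3 -m inch '[[0,0,0.025,0,0,0,-1],[0,0,0.037,0,0,0,-1],[0,0,0.041,0,0,0,-1],[0,0,0.0435,0,0,0,-1],[0,0,0.0435,0,0,0,-1],[0,0,0.0435,0,0,0,-1],[0,0,0.0435,0,0,0,-1]]'
```

```text
clock: 6.85
tcp_pos: [0.5603, 0.2423, 0.1173]
tcp_rot: [3.083, 0.604, 0.002]
force: [0.4, -0.7, 1.2]
grip_width: 0.0007
finger_force: 0.0
clock: 7.72
tcp_pos: [0.5602, 0.2412, 0.0753]
tcp_rot: [3.083, 0.602, -0.0]
force: [-4.2, -3.9, 10.1]
grip_width: 0.0004
finger_force: 5.2
```

Blue has bottomed out too. Next I'll lift and move over the pad, turning 0.6 rad to square up to the unit.

```bash
python3 -m inch '[[0,0,-0.03,0,0,0,-1],[0,0,-0.08,0,0,0,-1],[0,0,-0.14,0,0,0,-1],[-0.216,0.405,-0.14,0,0,0.6,-1],[-0.216,0.405,-0.14,0,0,0.6,-1],[-0.216,0.405,-0.14,0,0,0.6,-1],[-0.216,0.405,-0.14,0,0,0.6,-1],[-0.216,0.405,-0.14,0,0,0.6,-1],[-0.216,0.405,-0.14,0,0,0.6,-1],[-0.216,0.405,-0.14,0,0,0.6,-1],[-0.216,0.405,-0.14,0,0,0.6,-1],[-0.216,0.405,-0.14,0,0,0.6,-1],[-0.216,0.405,-0.14,0,0,0.6,-1],[-0.216,0.405,-0.14,0,0,0.6,-1]]'
python3 - <<'E'
from h import *
s=robot.sense();c=cal("wrist");im,d=robot.get_image("wrist");cv2.imwrite("pics/w2.png",im)
print(s["clock"],s["tcp_pos"],s["force"],R.from_rotvec(s["tcp_rot"]).as_matrix().round(3))
p,a=blob(im,"orange");print(p,a,atz(c,p,.145))
ct=cal("top");im,d=robot.get_image("top");cv2.imwrite("pics/top2.png",im)
E
```

```text
clock: 9.48
tcp_pos: [0.5122, -0.213, 0.2132]
tcp_rot: [-3.123, 0.332, 0.0]
force: [-0.3, -0.5, 0.1]
grip_width: 0.0007
finger_force: 0.0
9.475 [ 0.51219816 -0.21296632  0.21317293] [-0.26282239 -0.48684557  0.08639955] [[ 0.978 -0.21  -0.   ]
 [-0.21  -0.978  0.   ]
 [-0.    -0.    -1.   ]]
[328.3587397  242.01660348] 7649 [ 0.52484903 -0.22138047  0.145     ]
```

View pics/w2.png

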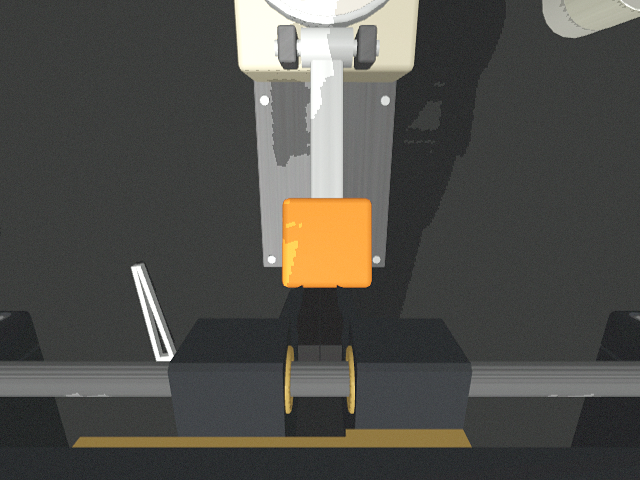

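The pad is centred at (328,242) and the fingertips are lined up with it, 3 mm off sideways. I'll press down gradually.

```bash
python3 -m inch '[[0,0.003,0.03,0,0,0,-1],[0,0.003,0.045,0,0,0,-1],[0,0.003,0.053,0,0,0,-1],[0,0.003,0.06,0,0,0,-1],[0,0.003,0.067,0,0,0,-1],[0,0.003,0.074,0,0,0,-1],[0,0.003,0.08,0,0,0,-1],[0,0.003,0.085,0,0,0,-1],[0,0.003,0.089,0,0,0,-1],[0,0.003,0.092,0,0,0,-1],[0,0.003,0.093,0,0,0,-1],[0,0.003,0.093,0,0,0,-1],[0,0.003,0.093,0,0,0,-1]]'
python3 - <<'E'
from h import *
ct=cal("top");im,d=robot.get_image("top")
a=cv2.resize(im[165:285,350:450],None,fx=5,fy=5,interpolation=cv2.INTER_CUBIC);cv2.imwrite("pics/p1.png",a)
E
```

```text
clock: 11.2
tcp_pos: [0.51, -0.2175, 0.1204]
tcp_rot: [-3.123, 0.336, 0.004]
force: [-6.2, 0.2, 7.6]
grip_width: 0.0005
finger_force: 3.8
```

View pics/p1.png

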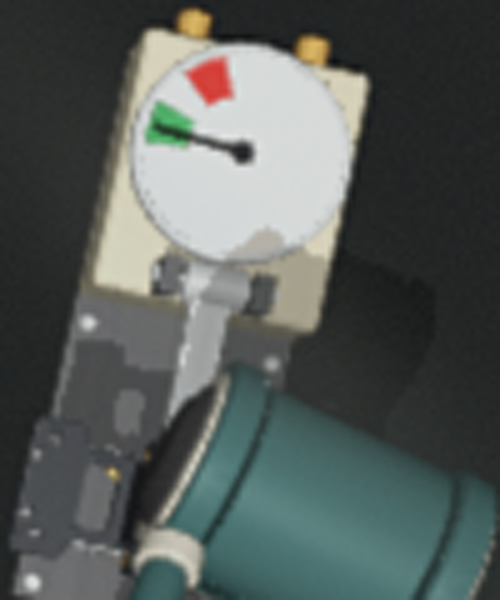

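The needle runs from the hub at (242,152) to its tip at (157,127), inside the green arc and near its middle. I'll hold this for over 4 s, then check again.

```bash
for i in 1 2; do python3 -m inch '[[0,0,0,0,0,0,-1],[0,0,0,0,0,0,-1],[0,0,0,0,0,0,-1],[0,0,0,0,0,0,-1],[0,0,0,0,0,0,-1],[0,0,0,0,0,0,-1],[0,0,0,0,0,0,-1],[0,0,0,0,0,0,-1],[0,0,0,0,0,0,-1],[0,0,0,0,0,0,-1],[0,0,0,0,0,0,-1],[0,0,0,0,0,0,-1],[0,0,0,0,0,0,-1],[0,0,0,0,0,0,-1],[0,0,0,0,0,0,-1],[0,0,0,0,0,0,-1],[0,0,0,0,0,0,-1],[0,0,0,0,0,0,-1],[0,0,0,0,0,0,-1],[0,0,0,0,0,0,-1]]'; done
python3 - <<'E'
from h import *
im,d=robot.get_image("top")
a=cv2.resize(im[165:285,350:450],None,fx=5,fy=5,interpolation=cv2.INTER_CUBIC);cv2.imwrite("pics/p2.png",a)
E
```

```text
clock: 13.75
tcp_pos: [0.51, -0.2175, 0.1204]
tcp_rot: [-3.123, 0.336, 0.004]
force: [-6.3, 0.3, 6.5]
grip_width: 0.0009
finger_force: 3.8
clock: 16.25
tcp_pos: [0.51, -0.2175, 0.1204]
tcp_rot: [-3.123, 0.336, 0.004]
force: [-5.8, 0.9, 7.9]
grip_width: 0.0004
finger_force: 3.8
```

View pics/p2.png

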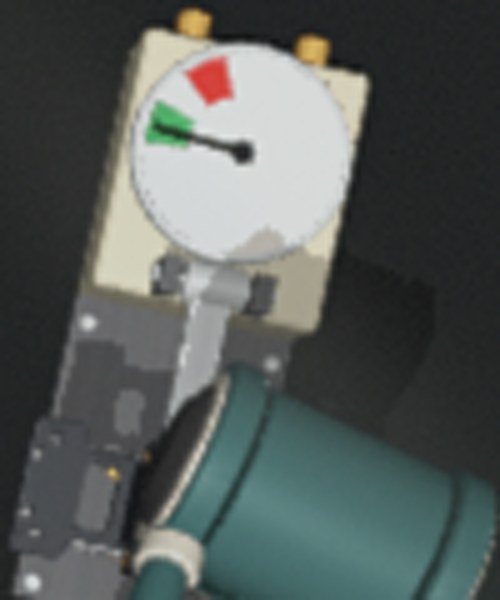

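The needle hasn't moved: its tip is still at (157,127), mid-green, after 5 s. I'm handing the job in.

```bash
python3 -c "
from workcell import robot
print(robot.job_done())"
```

```text
the job is handed in; nothing more can be done
None
```

I pressed green, yellow and blue fully down in that order without touching red, then held the pad mid-green for 5 s and handed the job in at about 16 s with the robot still pressing; the interface gave no verdict.

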